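# Snap a freshly cast cap onto the bare rest post

### The job

The rest board rocks because one of its four posts has lost its soft orange cap. Lift the new cap straight up out of the open mould and press it, mouth down, onto the bare post's spigot until it clicks over the spring balls; do not stop at the click but keep pressing until it is fully home on the rubber washer, level with the other three. Finish while still holding the cap pressed firmly down (a steady push of about 10 N), and leave the other things where they lie.

Things in the scene. Friction and masses are not known exactly. Their poses are not given: they have to be found in the camera images.
- cap: new cap: round orange urethane cap, 42 mm diameter, 36 mm high, 35 g, closed flat top, straight sides; origin at the centre of its mouth (underside), z up through the top. Bore: mouth 29 mm wide, flaring in to a snap lip of 24 mm at 5 to 6.5 mm up, then a groove of 30 mm, then 25 mm to the roof 31 mm above the mouth. Starts mouth down in the mould, 22 mm proud of its upper face
- mould: open lower half of the casting mould, fixed aluminium block 84 (x) x 150 (y) x 28 (z) mm; origin at the centre of its underside. Two cavities 45 mm wide, 14 mm deep at y = -34 and +34 mm, each with a steel core pin 19 mm wide rising 20 mm from its floor into the cap's bore. The cap is in the one at y = -34 mm, the other is empty. 6 mm high dowel pins at (x, y) = (32, 64) and (-32, -64) mm
- rest_board: fixed square plywood board 190 x 190 x 18 mm; origin at the centre of its underside, sides along x and y. Four posts stand on it at x = +-60 mm, y = +-60 mm; which of them is the bare one varies
- bare_post: the post without a cap, fixed; origin at the centre of its foot on the board's upper face, z up along its axis. Dark column with a 41 mm collar (top at z = 40 mm), black rubber washer on it, then a bright spigot 22 mm wide with a bullet nose (taper from z = 61 mm to 9 mm width at the tip, z = 71.5 mm). Three brass spring balls, 10 mm, stand 3 mm out of the spigot at z = 56.1 mm
- seat_washer: black rubber washer on the bare post's collar, 40 mm wide, 3 mm thick; origin at the centre of its underside, 40 mm up the post. The mouth of the pressed-home cap rests on it
- seat (a point): centre of the washer's upper face, z up: the cap's origin is here when home. 1 mm play all round, any turn. The lip meets the balls with the mouth 13 mm above this point; the push rises to some 10 N until 8 mm above, then drops (click): the balls spring out and drag the cap down with up to 13 N until 2.5 mm above; the last 2.5 mm are free, and the washer feels firm
- capped_post_0: one of the three posts that have their orange cap on (top of the cap 79 mm above the board's upper face); origin at the centre of its foot
- capped_post_1: another capped post, the same
- capped_post_2: another capped post, the same
- mould_top: upper half of the mould, a loose aluminium block 84 x 150 x 34 mm lying aside with its two cavities up; origin at the centre of its underside. Leave it
- wax_tin: round green tin of release wax, 66 mm in diameter, 49 mm high; origin at the centre of its underside. Leave it
- side_cutters: red-handled side cutters, 160 mm long, 13 mm high, lying flat; origin at the centre of the underside. Leave them
- calliper: steel calliper, 231 mm long, 16 mm high, lying flat; origin at the centre of the underside. Leave it
Things that resemble listed ones, but are neither listed nor needed, are in the scene too. What is shaped like the mould but red or yellow is not meant.

How it is judged:
By the outcome, as a careful person would: the job done as asked, in the order asked, and still so for the second after the job is handed in, while the arm keeps its last pose, push and grip.
It also fails if it takes over 42 s, if anything falls off the work surface, if the arm or the gripper's body presses on something with over 40 N, if the wrist force passes 120 N, or if a joint passes its speed limit or range.

### The arm

A 6-joint arm with a two-finger parallel gripper is mounted at the origin on the work surface; the furniture and walls round the work are solid. World frame = base frame: x ahead of the robot, y to its left, z up, the work surface at z = 0. Lengths are in m, angles in rad, forces in N, time in s.
With the tool pointing down it reaches from about 0.375 to 0.9 m from the base axis. Payload 3.1 kg.
Tool frame: the origin (TCP) lies on the front face of the gripper's body, between the roots of the fingers; the fingertips stand 73 mm ahead of it and the grasp point (between the pads) lies 54 mm ahead of it (manip.finger_overhang is the distance from the TCP to the fingertips, in m); z points along the fingers, y is the direction in which the jaws open and shut (so a half turn about z gives the same grasp; the last joint's range is limited). The gripper opens to 85 mm and grips with 20 to 120 N. Pads are 22 mm wide; open, the fingers measure 114 mm over their backs; the gripper's body (76 mm by 85 mm) begins 54 mm behind the grasp point. The pads swing forward as they close: fully open they stand 13 mm farther back than shut.
Start: joints at [-1.377, 0.527, 1.433, -0, 1.181, -0.178], TCP at [0.228, -0.582, 0.304] pointing down, gripper open.
Joint ranges: [-3.08, 3.08], [-0.75, 2.2], [0.22, 2.44], [-1.43, 4.57], [0, 2.65], [-2.85, 2.85]. Speed limits (rad/s): [2.79, 2.79, 3.14, 3.14, 3.14, 3.14].

### API

Orientations are given as a unit quaternion [x, y, z, w].
In Python, from station import manip gives the robot as it stands.
- The arm moves only by the tool apply_moves, never from a script. Its argument "increments" is a list that holds one entry, the list of rows, each a list of 4 numbers: the shift along the tool's x, y, z in m, then the turn about the tool's z in degrees. In form: [[[dx, dy, dz, spin], ...]]. A call has 1 to 5 rows; each row shifts and turns the pose as measured when the row begins, along the tool's axes as they then stand; what a row does not reach is not made up. A row lasts 1/10 s, in which the tool goes at most 50 mm and 8.59 degrees, less where a joint would pass 70% of its speed; a pose out of reach is approached as far as the arm can. A call with a gripper value outside its range is refused whole. "fingers" is the opening, from 0 (shut) to 1 (fully open), set as the call begins (left out, the last holds). The fingers move at their own pace and stop on an object; "newtons" is the grip in N (left out, the last holds). Time passes only in rows, so rows that do not move let the fingers close. It gives the time, the measured TCP pose, the force and the opening at its end, in the units of the state.
- manip.sense(): the state, without advancing time (a new reading comes with each control period).
- manip.snapshot(name): name is "scene" or "top"; returns (picture, depth): 400x640x3 uint8, red, green, blue; 400x640 float32, m along the optical axis (not along the pixel's ray), 0 where there is no reading.
- manip.camera_model(name): a dict with "mtx" (3x3 intrinsics, pixels), "distortion" ([k1, k2, p1, p2, k3] as OpenCV has them; the pictures are not rectified), "R" (3x3) and "t" (3): a world point X has camera coordinates R X + t. Camera axes: x right, y down, z forward; pixel columns grow to the right and rows downward; lengths in m; the calibration is good to about 2 mm. A picture is of the moment at which its call begins. camera_model takes no time and is no camera call.
- manip.sign_off(): hands the job in, once; it reports no verdict.
The state is a dict: "t": time; "q": joint angles; "qd": joint speeds; "tau": joint torques, N m; "tcp_pos": TCP position; "tool_rot": TCP orientation; "force": force on the tool from outside, world axes, zero at the start; "ft_torque": the same for the moment, N m; "finger_gap": opening from 0.0 (shut) to 1.0 (fully open).
Only numpy, scipy, OpenCV 4.12 (cv2) and the standard library are available. Lean on these libraries where they do the work, as an engineer would, in place of code of your own. Each camera call takes 0.05 s, during which the arm holds its last target.

## Working session

There is one attempt and no reset: what is moved stays moved. The work goes in short steps, Python scripts to look and compute and a tool call to move; the robot and the scene stay as the last step left them, time stands still between calls to the robot, and variables do not carry over. Pictures are saved under pics/ and viewed, and the job is handed in when it is done.

Besides the shell and the picture viewer there is one more tool, called as name(argument=value, ...) on one line, values as JSON. apply_moves: Moves the arm, as the interface text tells. Its arguments: {"type":"object","properties":{"increments":{"type":"array","items":{"type":"array","items":{"type":"array","items":{"type":"number"}}}},"fingers":{"type":"number"},"newtons":{"type":"number"}},"required":["increments"]}

```bash
mkdir -p pics; ls
python3 - <<'E'
from station import manip
import cv2,numpy as np
print(manip.sense())
for n in("scene","top"):
    p,d=manip.snapshot(n); np.save(f"pics/{n}0_d.npy",d); np.save(f"pics/{n}0.npy",p)
    cv2.imwrite(f"pics/{n}0.png",p[:,:,::-1]); c=manip.camera_model(n); print(c)
E
```

```text
pics
{'t': 0.0, 'q': array([-1.37648985e+00,  5.28447742e-01,  1.43388067e+00, -7.28391004e-06,
        1.18141715e+00, -1.78495560e-01]), 'qd': array([ 1.59997847e-03, -7.23494112e-04, -2.15649824e-03, -5.81351522e-05,
       -1.00249598e-03,  7.90174046e-04]), 'tau': array([ 3.75680543e-05, -4.42354488e+01, -1.78025347e+01, -3.67575431e-04,
        8.28703749e-03, -6.14694216e-07]), 'tcp_pos': array([ 0.2275612 , -0.58150439,  0.30295166]), 'tool_rot': array([ 9.82676747e-01,  1.85324718e-01, -1.18775155e-05, -1.07639399e-03]), 'force': array([-0.3737003 , -0.04779994,  0.12879391]), 'ft_torque': array([ 0.01031983,  0.01817019, -0.02525986]), 'finger_gap': 0.997225305969457}
{'mtx': array([[443.35409202,   0.        , 323.62375055],
       [  0.        , 443.35409202, 204.13880233],
       [  0.        ,   0.        ,   1.        ]]), 'distortion': array([0.01017924, 0.        , 0.        , 0.        , 0.        ]), 'R': array([[-0.82143925, -0.57029479, -0.00118883],
       [-0.34784568,  0.50267851, -0.79140236],
       [ 0.45193024, -0.64967543, -0.61129443]]), 't': array([0.50374603, 0.18349472, 1.40234672])}
{'mtx': array([[369.31472591,   0.        , 329.46775552],
       [  0.        , 369.31472591, 194.78698671],
       [  0.        ,   0.        ,   1.        ]]), 'distortion': array([0.00123806, 0.        , 0.        , 0.        , 0.        ]), 'R': array([[ 0.01420968, -0.99986961, -0.00767079],
       [-0.98960448, -0.01296496, -0.14323015],
       [ 0.14311203,  0.0096263 , -0.98965968]]), 't': array([0.1222305 , 0.52084176, 1.0607721 ])}
```

View pics/scene0.png

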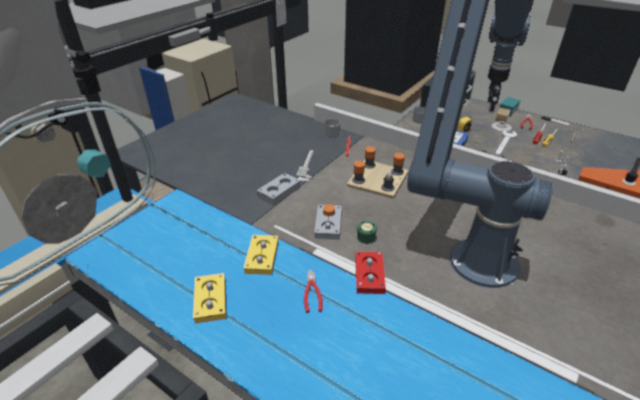

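View pics/top0.png

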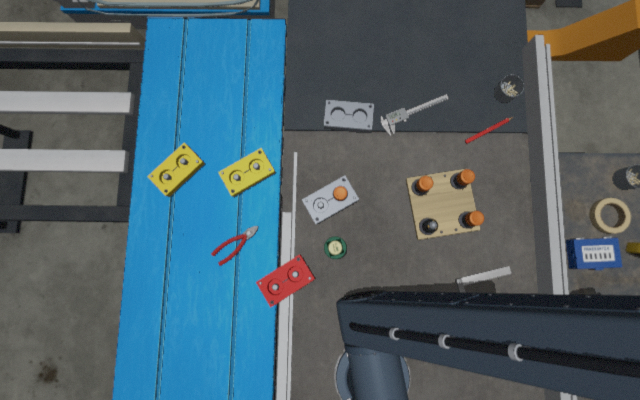

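The top view shows the cap in the grey mould at about (341,190) and the bare post on the board at about (430,226). The capped posts are at (424,185), (463,179) and (474,218). Next I'll zoom in and measure.

```bash
cat > h.py <<'E'
import cv2,numpy as np
from station import manip
def cloud(n,d):
    c=manip.camera_model(n); h,w=d.shape
    u,v=np.meshgrid(np.arange(w),np.arange(h))
    uv=np.stack([u,v],-1).reshape(-1,1,2).astype(np.float64)
    x=cv2.undistortPoints(uv,c["mtx"],c["distortion"]).reshape(h,w,2)
    P=np.dstack([x*d[...,None],d]); 
    return (P-c["t"])@c["R"]
def ray(n,uv,z):
    c=manip.camera_model(n)
    x=cv2.undistortPoints(np.array([[uv]],float),c["mtx"],c["distortion"]).ravel()
    r=c["R"].T@np.array([x[0],x[1],1]); o=-c["R"].T@c["t"]
    return o+r*(z-o[2])/r[2]
def proj(n,X):
    c=manip.camera_model(n)
    return cv2.projectPoints(np.array(X,float).reshape(-1,3),cv2.Rodrigues(c["R"])[0],c["t"],c["mtx"],c["distortion"])[0].reshape(-1,2)
E
python3 - <<'E'
from h import *
for n in("top","scene"):
    p=np.load(f"pics/{n}0.npy");d=np.load(f"pics/{n}0_d.npy");X=cloud(n,d)
    hsv=cv2.cvtColor(p,cv2.COLOR_RGB2HSV)
    m=((hsv[...,0]>5)&(hsv[...,0]<17)&(hsv[...,1]>170)&(hsv[...,2]>90)).astype(np.uint8)
    k,l,s,c=cv2.connectedComponentsWithStats(m)
    for i in range(1,k):
        if s[i,4]<40: continue
        P=X[(l==i)&(d>0)]
        if not len(P): continue
        zt=np.percentile(P[:,2],90)
        T=P[P[:,2]>zt-.006]
        print(n,c[i].round(1),s[i],'ztop',zt.round(4),'mid',((T.max(0)+T.min(0))/2).round(4),'mean',T.mean(0).round(4),np.ptp(T,0).round(3))
    # board, mould surfaces heights
    box=dict(top=(290,140,500,270),scene=(290,130,430,260))[n]
    x0,y0,x1,y1=box
    cv2.imwrite(f"pics/{n}0z.png",cv2.resize(p[y0:y1,x0:x1,::-1],None,fx=3.7,fy=3.7,interpolation=cv2.INTER_CUBIC))
E
```

```text
top [466.7 176.6] [460 170  15  14  99] ztop 0.0987 mid [ 0.5694 -0.2599  0.0976] mean [ 0.5686 -0.2589  0.0965] [0.035 0.038 0.009]
top [423.2 183.9] [418 177  11  14  61] ztop 0.098 mid [ 0.548  -0.1364  0.0964] mean [ 0.5463 -0.1364  0.0959] [0.035 0.026 0.008]
top [475. 218.] [469 212  14  13  91] ztop 0.0985 mid [ 0.4508 -0.2797  0.0978] mean [ 0.4505 -0.2775  0.0963] [0.034 0.034 0.01 ]
scene [610.  185.5] [580 175  60  22 287] ztop 0.0768 mid [-0.2519 -0.5693  0.0763] mean [-0.252  -0.5667  0.0746] [0.187 0.03  0.011]
```

View pics/top0z.png

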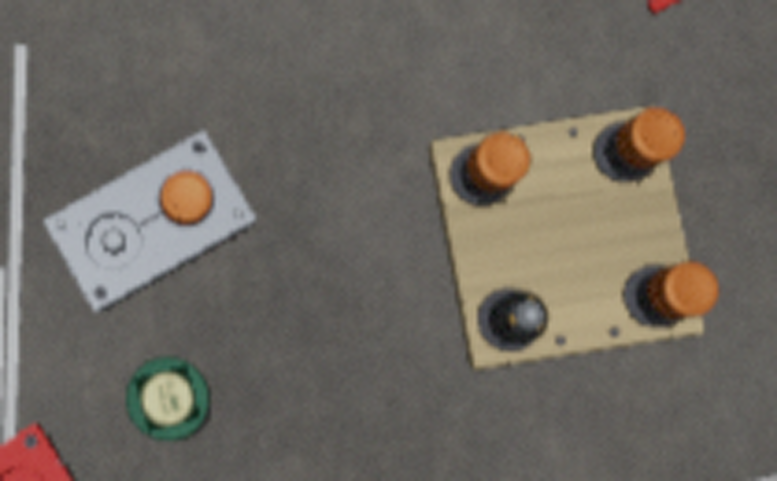

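View pics/scene0z.png

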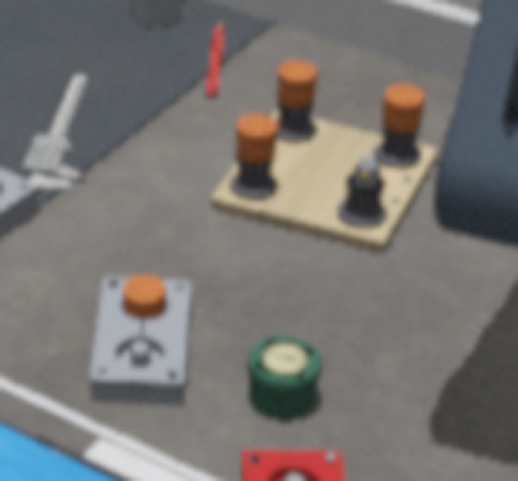

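```bash
cat > fit.py <<'E'
from h import *
from scipy.optimize import minimize
def orange(p):
    f=p.astype(float); r,g,b=f[...,0],f[...,1],f[...,2]
    s=(r-b)/(r+g+b+1)   # chroma
    return s
def sil(n,x,y,z0,z1,R,roi,S=8):
    a=np.linspace(0,2*np.pi,60,endpoint=False)
    X=np.concatenate([np.c_[x+R*np.cos(a),y+R*np.sin(a),np.full(60,z)] for z in (z0,z1)])
    q=proj(n,X); x0,y0,x1,y1=roi
    q=((q-[x0,y0]+.5)*S*16-8)
    hull=cv2.convexHull(q.astype(np.int32))
    m=np.zeros(((y1-y0)*S,(x1-x0)*S),np.float32)
    cv2.fillConvexPoly(m,hull,1,shift=4)
    m=cv2.resize(m,(x1-x0,y1-y0),interpolation=cv2.INTER_AREA)
    return cv2.GaussianBlur(m,(0,0),.6)
def fit(n,p,xy,z0,z1,R=.021,chan=orange):
    uv=proj(n,[xy[0],xy[1],z1])[0]; roi=[int(uv[0])-22,int(uv[1])-22,int(uv[0])+22,int(uv[1])+26]
    I=chan(p)[roi[1]:roi[3],roi[0]:roi[2]]
    def cost(v):
        m=sil(n,v[0]/1e3,v[1]/1e3,z0,z1,R,roi)
        A=np.c_[m.ravel(),np.ones(m.size)]
        w=(cv2.dilate((m>.02).astype(np.uint8),np.ones((5,5)))>0).ravel()
        c,res,_,_=np.linalg.lstsq(A[w],I.ravel()[w],rcond=None)
        r=I.ravel()[w]-A[w]@c
        return (r@r)/w.sum()/ (c[0]**2+1e-9)
    # wide start
    best=None
    for dx in(-6,0,6):
        for dy in(-6,0,6):
            o=minimize(cost,[xy[0]*1e3+dx,xy[1]*1e3+dy],method='Nelder-Mead',options=dict(initial_simplex=None,xatol=.05,fatol=1e-7))
            if best is None or o.fun<best.fun: best=o
    return best.x/1e3,best.fun
E
python3 - <<'E'
from fit import *
g={}
g['cap']=(ray("top",(341,190),.05)[:2],.029,.050)
for k,v in dict(A=(.567,-.258),B=(.546,-.136),C=(.450,-.278)).items(): g[k]=(np.array(v),.061,.097)
R={}
for n in("top","scene"):
    p=np.load(f"pics/{n}0.npy")
    for k,(xy,a,b) in g.items():
        R[n,k],c=fit(n,p,xy,a,b); print(n,k,(R[n,k]*1e3).round(2),c)
    A,B,C=[R[n,k] for k in"ABC"]
    print(n,'sides',np.linalg.norm(A-B)*1e3,np.linalg.norm(A-C)*1e3)
    M=(B+C)/2; u=(A-B+ 0)/np.linalg.norm(A-B)
    # LSQ square: D = fit by similarity
    src=np.array([[60,60],[-60,60],[60,-60]])/1e3
    Q=np.array([A,B,C]); 
    s=src-src.mean(0);q=Q-Q.mean(0);U,_,V=np.linalg.svd(s.T@q);Rm=(U@V).T
    D=Rm@(np.array([-.06,-.06])-src.mean(0))+Q.mean(0)
    print(n,'D',D*1e3,'B+C-A',(B+C-A)*1e3,'res',((s@Rm.T-q)*1e3).round(2).tolist())
    print(n,'D-cap',(D-R[n,'cap'])*1e3, proj(n,[D[0],D[1],.0895]))
    d=np.load(f"pics/{n}0_d.npy");X=cloud(n,d)
    for nm,xy in dict(D=D,cap=R[n,'cap']).items():
        mm=(np.hypot(X[...,0]-xy[0],X[...,1]-xy[1])<.03)&(d>0);P=X[mm]
        print(nm,P[:,2].max(),np.percentile(P[:,2],[50,90]))
E
```

```text
top cap [524.28  98.56] 0.011373498474154172
top A [ 569.79 -260.75] 0.024477202955537618
top B [ 549.76 -142.61] 0.03147997691692797
top C [ 451.92 -280.85] 0.029327559012067718
top sides 119.82409218788072 119.57025626271106
top D [ 431.50857821 -162.66763708] B+C-A [ 431.88688117 -162.71574015] res [[0.19, -0.02], [0.04, 0.13], [-0.23, -0.11]]
top D-cap [ -92.76731209 -261.2227608 ] [[433.33546553 224.5206016 ]]
D 0.09382638112115721 [0.05514269 0.08214657]
cap 0.05620226083125862 [0.04493125 0.05117467]Traceback (most recent call last):
  File "<stdin>", line 9, in <module>
  File "fit.py", line 31, in fit
    o=minimize(cost,[xy[0]*1e3+dx,xy[1]*1e3+dy],method='Nelder-Mead',options=dict(initial_simplex=None,xatol=.05,fatol=1e-7))
    res = _minimize_neldermead(fun, x0, args, callback, bounds=bounds,
                               **options)
    fxr = func(xr)
    fx = function(np.copy(x), *(wrapper_args + args))
  File "fit.py", line 21, in cost
    m=sil(n,v[0]/1e3,v[1]/1e3,z0,z1,R,roi)
  File "fit.py", line 10, in sil
    q=proj(n,X); x0,y0,x1,y1=roi
  File "h.py", line 16, in proj
    c=manip.camera_model(n)
ValueError: time passes only in moves, steps and waits
```

```bash
sed -i 's/manip.camera_model(n)/CM(n)/' h.py
cat >> h.py <<'E'
import os,pickle
_C={}
def CM(n):
    if n not in _C:
        f=f"cam_{n}.pkl"
        if not os.path.exists(f): pickle.dump(manip.camera_model(n),open(f,"wb"))
        _C[n]=pickle.load(open(f,"rb"))
    return _C[n]
E
python3 - <<'E'
from fit import *
g={}
g['cap']=(np.array([.524,.0986]),.029,.050)
for k,v in dict(A=(.567,-.258),B=(.546,-.136),C=(.450,-.278)).items(): g[k]=(np.array(v),.061,.097)
R={}
for n in("scene",):
    p=np.load(f"pics/{n}0.npy")
    for k,(xy,a,b) in g.items():
        R[n,k],c=fit(n,p,xy,a,b); print(n,k,(R[n,k]*1e3).round(2),c)
    A,B,C=[R[n,k] for k in"ABC"]
    print(n,'sides',np.linalg.norm(A-B)*1e3,np.linalg.norm(A-C)*1e3)
    src=np.array([[60,60],[-60,60],[60,-60]])/1e3
    Q=np.array([A,B,C]); 
    s=src-src.mean(0);q=Q-Q.mean(0);U,_,V=np.linalg.svd(s.T@q);Rm=(U@V).T
    D=Rm@(np.array([-.06,-.06])-src.mean(0))+Q.mean(0)
    print(n,'D',D*1e3,'res',((s@Rm.T-q)*1e3).round(2).tolist())
    print(n,'D-cap',(D-R[n,'cap'])*1e3)
E
```

```text
scene cap [524.86  95.72] 0.019374056435018872
scene A [ 569.3  -260.71] 0.013121474300579758
scene B [ 548.65 -142.98] 0.01816278596403783
scene C [ 451.31 -282.05] 0.01162960081989995
scene sides 119.53169740954255 119.90519088928367
scene D [ 430.34951952 -163.77263629] res [[0.16, -0.27], [-0.15, 0.15], [-0.01, 0.12]]
scene D-cap [ -94.5114065  -259.49076837]
```

Run:
```python
from fit import *
for n,o,cs in (("top",(290,140),[(45,220),(205,130),(255,215),(98,310)]),("scene",(290,130),[(104,274),(190,281),(184,384),(92,379)])):
    P=np.array([ray(n,(o[0]+(a+.5)/3.7-.5,o[1]+(b+.5)/3.7-.5),.028)[:2] for a,b in cs])*1e3
    d=[np.linalg.norm(P[i]-P[(i+1)%4]).round(1) for i in range(4)]
    c=P.mean(0)
    if n=="top": l=(P[1]-P[0]+P[2]-P[3])
    else: l=(P[1]-P[2]+P[0]-P[3])
    l/=np.linalg.norm(l)
    print(n,P.round(1).tolist(),d,'c',c,'long',l,np.degrees(np.arctan2(l[1],l[0])),'cap',c+34*l)
```

```text
top [[506.4, 212.2], [582.4, 83.2], [512.8, 42.1], [434.1, 167.8]] [np.float64(149.7), np.float64(80.8), np.float64(148.3), np.float64(84.8)] c [508.91910485 126.34841055] long [ 0.51870745 -0.8549518 ] -58.75441049643265 cap [526.55515806  97.28004928]
scene [[583.7, 79.7], [508.8, 41.4], [431.3, 170.5], [503.0, 211.9]] [np.float64(84.1), np.float64(150.6), np.float64(82.8), np.float64(154.9)] c [506.68320035 125.89219543] long [ 0.51754487 -0.85565607] -58.83228989735259 cap [524.27972606  96.79988918]
```

The two cameras agree to about 3 mm. I'll use cap ≈ (0.525, 0.097), mould long axis at −58.8°, and bare post ≈ (0.431, −0.163). The jaws should close along the mould's x, so tool y points at +31.2°.

```bash
cat > plan.py <<'E'
import sys,numpy as np
from scipy.spatial.transform import Rotation as Ro
from station import manip
s=manip.sense()
R=Ro.from_quat(s["tool_rot"]); M=R.as_matrix(); p=s["tcp_pos"]
ya=np.degrees(np.arctan2(M[1,1],M[0,1]))
print('t',round(s["t"],2),'tcp',p.round(4),'yaw_y',ya.round(2),'tilt',(M[:,2]).round(4),'F',s["force"].round(2),'T',s["ft_torque"].round(2),'gap',round(s["finger_gap"],3),'q1,6',s["q"][[0,5]].round(2))
if len(sys.argv)>4:
    T=np.array(sys.argv[1:4],float); yt=float(sys.argv[4]); mx=float(sys.argv[5]) if len(sys.argv)>5 else 45
    rows=[]
    for i in range(5):
        d=T-p; n=np.linalg.norm(d)*1e3; dy=(yt-ya+180)%360-180
        st=d*min(1,mx/max(n,1e-9)); sp=-np.clip(dy,-8,8)
        l=M.T@st
        row=[round(x,4) for x in l]+[round(sp,1)]; rows.append(row)
        p=p+M@np.array(row[:3]); M=M@Ro.from_euler('z',row[3],degrees=True).as_matrix(); ya-=row[3]
    print([rows]); print('end',p,ya,'left mm',(T-p)*1e3)
E
python3 plan.py .525 .097 .22 31.2; python3 -c "
from station import manip;print(manip.finger_overhang)"
```

```text
t 0.1 tcp [ 0.2276 -0.5816  0.303 ] yaw_y -68.64 tilt [-4.0e-04  1.9e-03 -1.0e+00] F [0.93 0.17 0.24] T [-0.02  0.02 -0.  ] gap 0.996 q1,6 [-1.38 -0.18]
[[[np.float64(0.0316), np.float64(-0.0316), np.float64(0.0051), np.float64(-8.0)], [np.float64(0.0357), np.float64(-0.0269), np.float64(0.0051), np.float64(-8.0)], [np.float64(0.0391), np.float64(-0.0216), np.float64(0.0051), np.float64(-8.0)], [np.float64(0.0418), np.float64(-0.016), np.float64(0.0051), np.float64(-8.0)], [np.float64(0.0436), np.float64(-0.01), np.float64(0.0051), np.float64(-8.0)]]]
end [ 0.31737045 -0.3767866   0.27790177] -28.64027997922186 left mm [207.62954906 473.78660318 -57.90176877]
0.0726
```

apply_moves(increments=[[[0.032,-0.032,0.005,-8],[0.036,-0.027,0.005,-8],[0.039,-0.022,0.005,-8],[0.042,-0.016,0.005,-8],[0.044,-0.01,0.005,-8]]])

```text
t: 0.6
tcp_pos: [0.316, -0.3747, 0.2752]
tool_rot: [0.856, 0.518, -0.001, 0.001]
force: [0.7, -0.6, -0.4]
finger_gap: 0.999
```

```bash
sed -i 's/l=M.T@st/l=(M.T@st).astype(object)/; s/round(sp,1)\]/float(round(sp,1))]/; s/\[round(x,4) for x in l\]/[float(round(x,4)) for x in l]/' plan.py; python3 plan.py .525 .097 .22 31.2
```

```text
t 0.6 tcp [ 0.316  -0.3747  0.2752] yaw_y -27.65 tilt [ 1.0e-04 -3.1e-03 -1.0e+00] F [ 0.71 -0.55 -0.41] T [0.01 0.03 0.  ] gap 0.999 q1,6 [-1.1  -0.61]
[[[0.0447, -0.0029, 0.0047, -8.0], [0.0446, 0.0033, 0.0047, -8.0], [0.0437, 0.0095, 0.0047, -8.0], [0.042, 0.0155, 0.0046, -8.0], [0.0394, 0.0212, 0.0047, -8.0]]]
end [ 0.40669575 -0.17022598  0.25116421] 12.349592445747735 left mm [118.30424929 267.22597871 -31.16420802]
```

apply_moves(increments=[[[0.045,-0.003,0.005,-8],[0.045,0.003,0.005,-8],[0.044,0.01,0.005,-8],[0.042,0.016,0.005,-8],[0.039,0.021,0.005,-8]]])

```text
t: 1.1
tcp_pos: [0.4067, -0.1597, 0.2481]
tool_rot: [0.617, 0.787, -0.001, 0.0]
force: [0.6, -0.5, 0.1]
finger_gap: 0.999
```

```bash
python3 plan.py .525 .097 .22 31.2
```

```text
t 1.1 tcp [ 0.4067 -0.1597  0.2481] yaw_y 13.87 tilt [-1.0e-04 -1.6e-03 -1.0e+00] F [ 0.59 -0.46  0.12] T [ 0.01 -0.08 -0.01] gap 0.999 q1,6 [-0.63 -0.87]
[[[0.035, 0.0279, 0.0044, -8.0], [0.0308, 0.0325, 0.0044, -8.0], [0.0259, 0.0365, 0.0044, -1.3], [0.0251, 0.0371, 0.0044, -0.0], [0.0251, 0.0371, 0.0044, -0.0]]]
end [0.50037662 0.04361674 0.22575398] 31.16882295959584 left mm [24.62338032 53.38325565 -5.75398047]
```

apply_moves(increments=[[[0.035,0.028,0.004,-8],[0.031,0.032,0.004,-8],[0.026,0.036,0.004,-1.3],[0.025,0.037,0.004,0],[0.025,0.037,0.004,0]]], fingers=0.65)

```text
t: 1.6
tcp_pos: [0.4991, 0.0535, 0.2261]
tool_rot: [0.484, 0.875, -0.001, -0.0]
force: [0.2, -0.7, 0.0]
finger_gap: 0.647
```

```bash
python3 plan.py .525 .097 .17 31.2
```

```text
t 1.6 tcp [0.4991 0.0535 0.2261] yaw_y 32.05 tilt [-0.0019 -0.0014 -1.    ] F [ 0.17 -0.68  0.03] T [-0.05  0.05 -0.  ] gap 0.647 q1,6 [-0.12 -0.67]
[[[0.0138, 0.0269, 0.0333, 0.9], [0.0096, 0.0181, 0.0227, -0.0], [0.0, 0.0, -0.0, -0.0], [0.0, 0.0, -0.0, -0.0], [0.0, 0.0, -0.0, -0.0]]]
end [0.52500931 0.09695755 0.16998296] 31.15492784181687 left mm [-0.00931027  0.04245129  0.01703839]
```

apply_moves(increments=[[[0.014,0.027,0.02,0.9],[0.01,0.018,0.02,0],[0,0,0.01,0],[0,0,0,0]]])

```text
t: 2.0
tcp_pos: [0.5268, 0.1053, 0.1734]
tool_rot: [0.487, 0.873, -0.0, 0.0]
force: [-0.3, -0.3, -0.4]
finger_gap: 0.648
```

```bash
python3 plan.py .525 .097 .125 31.2 12
cat > look.py <<'E'
import sys
from h import *
n,name,x0,y0,x1,y1,f=sys.argv[1],sys.argv[2],*map(int,sys.argv[3:8])
p,d=manip.snapshot(n);np.save(f"pics/{name}.npy",p);np.save(f"pics/{name}_d.npy",d)
cv2.imwrite(f"pics/{name}.png",cv2.resize(p[y0:y1,x0:x1,::-1],None,fx=f,fy=f,interpolation=cv2.INTER_CUBIC))
E
python3 look.py scene s1 270 130 400 260 4
```

```text
t 2.0 tcp [0.5268 0.1053 0.1734] yaw_y 31.68 tilt [-1.0e-04 -1.1e-03 -1.0e+00] F [-0.28 -0.3  -0.44] T [0.01 0.01 0.  ] gap 0.648 q1,6 [-0.01 -0.56]
[[[-0.0015, -0.0014, 0.0118, 0.5], [-0.0015, -0.0014, 0.0118, -0.0], [-0.0015, -0.0014, 0.0118, -0.0], [-0.0015, -0.0015, 0.0118, -0.0], [-0.0001, -0.0001, 0.0012, -0.0]]]
end [0.52502056 0.09702599 0.12499494] 31.18021573131986 left mm [-0.0205558  -0.02599057  0.00506224]
```

View pics/s1.png

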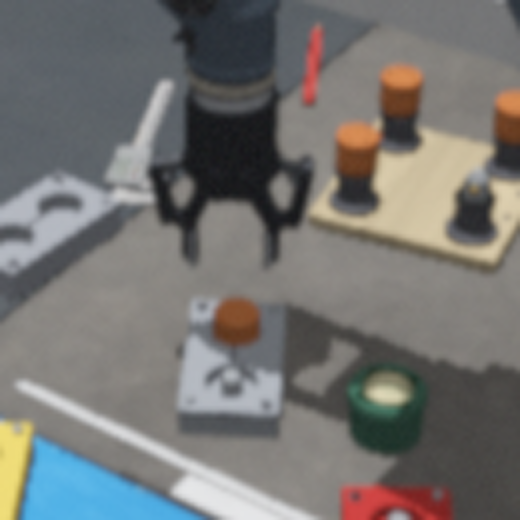

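apply_moves(increments=[[[-0.002,-0.002,0.012,0.5],[-0.002,-0.002,0.012,0],[-0.002,-0.002,0.012,0],[0,0,0.006,0],[0,0,0,0]]])

```text
t: 2.55
tcp_pos: [0.5245, 0.0907, 0.1321]
tool_rot: [0.495, 0.869, 0.0, 0.002]
force: [-0.7, 0.2, -0.6]
finger_gap: 0.647
```

```bash
python3 plan.py .525 .097 .125 31.2 12; 
python3 look.py scene s2 290 160 370 240 7;python3 look.py top t2 290 140 390 240 6; python3 -c "
from h import *
s=manip.sense();p=s['tcp_pos']
for z in(.068,.0726):
  q=p-[0,0,z]; u=np.array([np.cos(np.radians(31.2)),np.sin(np.radians(31.2)),0])
  for k in(-.0275,.0275): print(((proj('scene',q+k*u)[0]-[290,160]+.5)*7).round(1),((proj('top',q+k*u)[0]-[290,140]+.5)*6).round(1))"
```

```text
t 2.55 tcp [0.5245 0.0907 0.1321] yaw_y 30.6 tilt [ 0.0037 -0.0018 -1.    ] F [-0.65  0.19 -0.57] T [ 0.02  0.04 -0.03] gap 0.647 q1,6 [-0.04 -0.57]
[[[0.0052, 0.0036, 0.0071, -0.6], [-0.0, -0.0, 0.0, 0.0], [-0.0, -0.0, 0.0, 0.0], [-0.0, -0.0, 0.0, 0.0], [-0.0, -0.0, 0.0, 0.0]]]
end [0.52497815 0.09704168 0.12502997] 31.202272539519775 left mm [ 0.02184504 -0.04168283 -0.0299681 ]
[335.4 305.2] [347.6 361.4]
[224.8 301.1] [289.6 264.6]
[335.3 312.5] [347.2 362.6]
[224.8 308.4] [289.4 266.2]
```

View pics/s2.png

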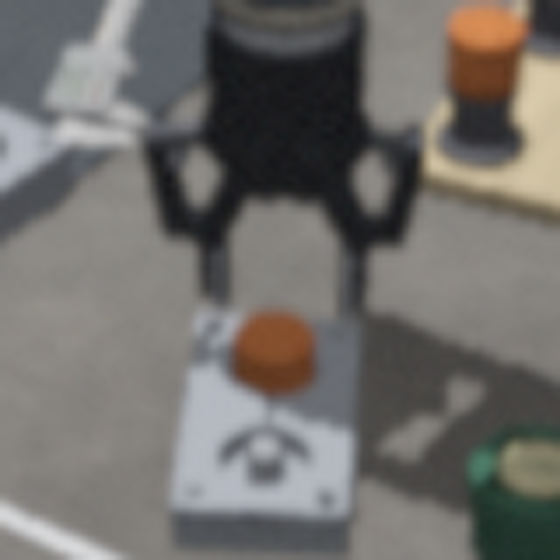

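View pics/t2.png

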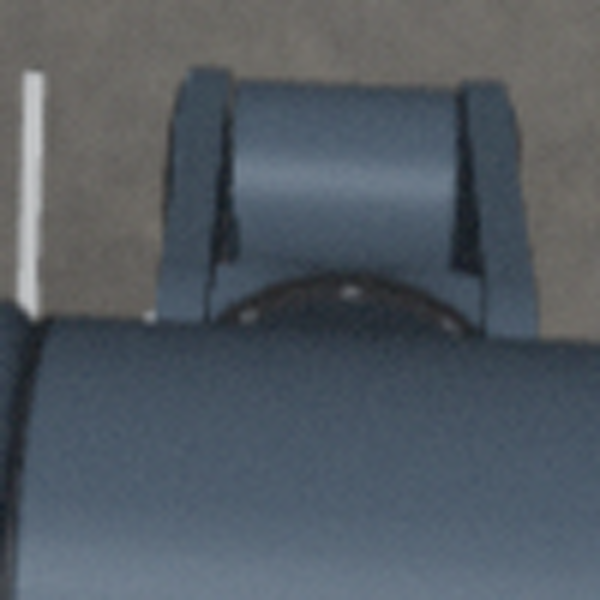

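apply_moves(increments=[[[0.005,0.004,0.005,-0.6],[0,0,0,0],[0,0,0,0]]])

```text
t: 2.95
tcp_pos: [0.5269, 0.0979, 0.1288]
tool_rot: [0.49, 0.872, 0.001, 0.004]
force: [-0.1, -0.7, -1.4]
finger_gap: 0.649
```

```bash
python3 plan.py .525 .097 .115 31.2 12
```

```text
t 2.95 tcp [0.5269 0.0979 0.1288] yaw_y 31.27 tilt [ 0.0083 -0.0018 -1.    ] F [-0.11 -0.69 -1.4 ] T [-0.01  0.03  0.03] gap 0.649 q1,6 [-0.02 -0.57]
[[[0.0002, -0.0018, 0.0119, 0.1], [0.0001, -0.0003, 0.0019, -0.0], [-0.0, -0.0, -0.0, -0.0], [-0.0, -0.0, -0.0, -0.0], [-0.0, -0.0, -0.0, -0.0]]]
end [0.52501901 0.09704435 0.11499625] 31.172853649338123 left mm [-0.01901094 -0.04435272  0.00374697]
```

apply_moves(increments=[[[0,-0.002,0.01,0],[0,0,0.005,0],[0,0,0.002,0],[0,0,0,0]]])

```text
t: 3.35
tcp_pos: [0.5251, 0.0972, 0.1105]
tool_rot: [0.49, 0.872, 0.001, 0.004]
force: [-0.5, 0.3, -0.2]
finger_gap: 0.653
```

```bash
python3 plan.py .525 .097 .107 31.2 12;python3 look.py scene s3 290 160 370 240 7;python3 plan.py
```

```text
t 3.35 tcp [0.5251 0.0972 0.1105] yaw_y 31.34 tilt [ 0.0086 -0.0019 -1.    ] F [-0.47  0.28 -0.18] T [-0.02 -0.01 -0.08] gap 0.653 q1,6 [-0.03 -0.57]
[[[-0.0001, -0.0002, 0.0035, 0.1], [-0.0, -0.0, -0.0, 0.0], [-0.0, -0.0, -0.0, 0.0], [-0.0, -0.0, -0.0, 0.0], [-0.0, -0.0, -0.0, 0.0]]]
end [0.52503636 0.09703462 0.10696067] 31.235297679123804 left mm [-0.03635547 -0.03461802  0.03933173]
t 3.4 tcp [0.5252 0.0972 0.1106] yaw_y 31.34 tilt [ 0.0088 -0.0018 -1.    ] F [-0.42  0.94 -0.61] T [-0.04 -0.01  0.01] gap 0.649 q1,6 [-0.03 -0.57]
```

View pics/s3.png

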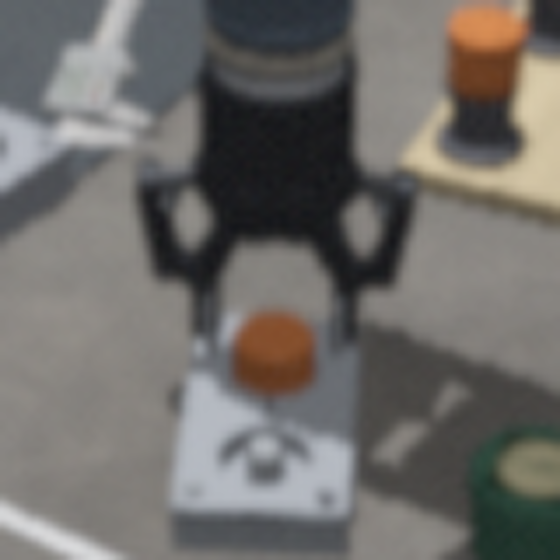

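```bash
python3 -c "
from h import *
s=manip.sense();p=s['tcp_pos']
u=np.array([np.cos(np.radians(31.2)),np.sin(np.radians(31.2)),0])
for z in(.064,.068,.0726):
  q=p-[0,0,z]
  for k in(-.0275,.0275): print(z,((proj('scene',q+k*u)[0]-[290,160]+.5)*7).round(1))
print(((proj('scene',[[.525,.097,.05],[.525,.097,.028]])-[290,160]+.5)*7).round(1))"
python3 - <<'E'
import cv2,numpy as np
p=np.load('pics/s3.npy')[185:225,300:350,::-1]
cv2.imwrite('pics/s3b.png',cv2.resize(p,None,fx=14,fy=14,interpolation=cv2.INTER_CUBIC))
E
```

```text
0.064 [327.7 340.2]
0.064 [217.6 336.1]
0.068 [327.6 346.5]
0.068 [217.6 342.4]
0.0726 [327.4 353.8]
0.0726 [217.7 349.6]
[[273.2 332.7]
 [273.  367.2]]
```

View pics/s3b.png

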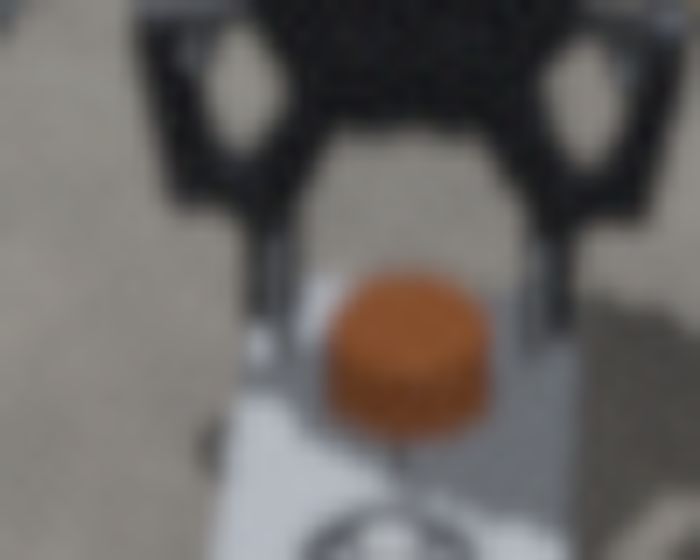

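apply_moves(increments=[[[0,0,0.006,0.1],[0,0,0.002,0],[0,0,0,0]]])

```text
t: 3.7
tcp_pos: [0.5255, 0.0972, 0.102]
tool_rot: [0.491, 0.871, 0.001, 0.004]
force: [-0.7, 0.5, 0.2]
finger_gap: 0.651
```

```bash
python3 plan.py .525 .097 .103 31.2 12
```

```text
t 3.7 tcp [0.5255 0.0972 0.102 ] yaw_y 31.22 tilt [ 0.0093 -0.0019 -1.    ] F [-0.75  0.55  0.16] T [ 0.   -0.06  0.02] gap 0.651 q1,6 [-0.03 -0.57]
[[[0.0001, -0.0005, -0.001, 0.0], [0.0, -0.0, -0.0, 0.0], [0.0, -0.0, -0.0, 0.0], [0.0, -0.0, -0.0, 0.0], [0.0, -0.0, -0.0, 0.0]]]
end [0.52502038 0.09698387 0.10299032] 31.222752990788713 left mm [-0.0203835   0.01613008  0.00967569]
```

apply_moves(increments=[[[0,0,0,0],[0,0,0,0],[0,0,0,0],[0,0,0,0],[0,0,0,0]]], fingers=0.3, newtons=40)

```text
t: 4.2
tcp_pos: [0.5257, 0.0972, 0.1025]
tool_rot: [0.491, 0.871, 0.002, 0.005]
force: [-0.1, -0.4, -0.6]
finger_gap: 0.477
```

```bash
python3 plan.py; python3 look.py scene s4 300 185 350 225 14
```

```text
t 4.2 tcp [0.5257 0.0972 0.1025] yaw_y 31.22 tilt [ 0.0102 -0.0019 -0.9999] F [-0.07 -0.39 -0.62] T [ 0.06 -0.04  0.03] gap 0.477 q1,6 [-0.03 -0.57]
```

View pics/s4.png

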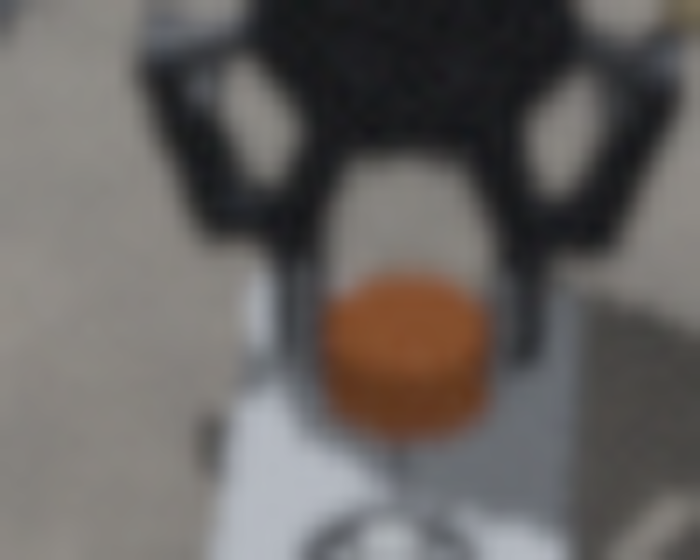

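Run:
```python
from h import *
d=np.load('pics/s4_d.npy');X=cloud('scene',d)
c=np.array([.5257,.0972]);t=np.radians(31.2);u=np.array([np.cos(t),np.sin(t)]);w=np.array([u[1],-u[0]])
for r in range(200,218):
    print(r,[ (round(float((X[r,k,:2]-c)@w*1e3)),round(float((X[r,k,:2]-c)@u*1e3)),round(float(X[r,k,2]*1e3))) for k in (320,321,322,329,337,338)])
```

```text
200 [(-9, 28, 86), (-10, 25, 87), (-10, 21, 87), (100, 3, 5), (-12, -30, 91), (-4, -33, 85)]
201 [(-12, 28, 84), (-10, 25, 83), (-17, 21, 88), (102, 3, -2), (-10, -30, 85), (-5, -33, 81)]
202 [(-14, 28, 82), (-6, 25, 75), (-9, 21, 78), (92, 2, 1), (-10, -30, 81), (-9, -33, 81)]
203 [(-15, 28, 78), (-10, 25, 74), (-8, 22, 72), (93, 2, -4), (-11, -30, 77), (-8, -34, 75)]
204 [(-16, 28, 74), (-10, 25, 69), (-8, 22, 68), (86, 2, -4), (-10, -30, 72), (-11, -34, 73)]
205 [(-10, 28, 65), (-8, 25, 64), (-11, 21, 66), (16, -2, 47), (-16, -30, 73), (-9, -34, 67)]
206 [(-10, 28, 61), (-12, 25, 62), (-9, 21, 61), (1, -2, 53), (-3, -30, 58), (-3, -34, 59)]
207 [(-4, 29, 52), (-10, 25, 56), (-7, 22, 55), (-3, -2, 52), (-6, -30, 56), (-8, -34, 58)]
208 [(-6, 29, 49), (-15, 25, 56), (-7, 22, 50), (-1, -2, 46), (-7, -30, 52), (-8, -34, 53)]
209 [(-6, 29, 45), (-10, 25, 47), (-12, 21, 49), (-6, -3, 46), (-4, -30, 46), (-7, -34, 49)]
210 [(-6, 29, 40), (-5, 25, 39), (-14, 21, 46), (-13, -3, 47), (-8, -31, 45), (-4, -34, 41)]
211 [(5, 30, 26), (-9, 25, 38), (-8, 22, 37), (-20, -3, 48), (-3, -31, 36), (9, -34, 26)]
212 [(1, 29, 25), (-16, 25, 39), (-5, 22, 30), (-24, -4, 47), (2, -31, 27), (5, -34, 25)]
213 [(-8, 29, 28), (3, 26, 19), (-11, 21, 31), (-22, -4, 41), (-5, -31, 29), (-3, -34, 27)]
214 [(-10, 29, 26), (-7, 25, 23), (-15, 21, 30), (-23, -4, 37), (-8, -31, 27), (-6, -34, 25)]
215 [(-19, 28, 28), (-16, 25, 26), (-15, 21, 25), (-24, -4, 34), (-15, -31, 27), (-16, -35, 29)]
216 [(-20, 28, 24), (-23, 24, 27), (-24, 21, 28), (-22, -4, 27), (-16, -31, 24), (-16, -35, 24)]
217 [(-29, 27, 27), (-24, 24, 23), (-27, 20, 26), (-32, -4, 31), (-24, -32, 26), (-29, -35, 30)]
```

apply_moves(increments=[[[0,0,0,0],[0,0,0,0],[-0.0005,0,0.004,0],[0,0,0,0]]], fingers=0.6)

```text
t: 4.65
tcp_pos: [0.5261, 0.0967, 0.0982]
tool_rot: [0.491, 0.871, 0.002, 0.005]
force: [-0.3, -0.1, 0.4]
finger_gap: 0.598
```

```bash
python3 plan.py .525 .097 .098 31.2
```

```text
t 4.65 tcp [0.5261 0.0967 0.0982] yaw_y 31.22 tilt [ 0.0104 -0.0019 -0.9999] F [-0.27 -0.06  0.42] T [-0.05  0.01 -0.01] gap 0.598 q1,6 [-0.03 -0.57]
[[[0.0009, -0.0008, 0.0001, 0.0], [-0.0, -0.0, 0.0, 0.0], [-0.0, -0.0, 0.0, 0.0], [-0.0, -0.0, 0.0, 0.0], [-0.0, -0.0, 0.0, 0.0]]]
end [0.5249812  0.09703801 0.09804711] 31.22120960774015 left mm [ 0.0187959  -0.03800888 -0.04711312]
```

apply_moves(increments=[[[0,0,0,0],[0,0,0,0],[0,0,0,0],[0,0,0,0],[0,0,0,0]]], fingers=0.3, newtons=45)

```text
t: 5.15
tcp_pos: [0.5251, 0.096, 0.0995]
tool_rot: [0.49, 0.872, 0.0, 0.004]
force: [0.7, -0.7, 0.1]
finger_gap: 0.478
```

```bash
python3 plan.py
```

```text
t 5.15 tcp [0.5251 0.096  0.0995] yaw_y 31.29 tilt [ 0.0075 -0.0032 -1.    ] F [ 0.66 -0.69  0.05] T [ 0.01 -0.06 -0.01] gap 0.478 q1,6 [-0.03 -0.57]
```

apply_moves(increments=[[[0,0,-0.006,0],[0,0,-0.012,0],[0,0,-0.015,0],[0,0,-0.02,0],[0,0,-0.02,0]]])

```text
t: 5.65
tcp_pos: [0.5229, 0.0964, 0.1742]
tool_rot: [0.49, 0.872, -0.001, 0.001]
force: [-0.2, 0.2, -0.3]
finger_gap: 0.476
```

```bash
python3 plan.py .431 -.163 .22 31.2; python3 look.py scene s5 290 130 370 210 7
```

```text
t 5.65 tcp [0.5229 0.0964 0.1742] yaw_y 31.3 tilt [ 4.e-04 -3.e-03 -1.e+00] F [-0.15  0.21 -0.34] T [ 0.03 -0.08  0.04] gap 0.476 q1,6 [-0.03 -0.57]
[[[-0.0281, -0.0344, -0.0073, 0.1], [-0.0281, -0.0344, -0.0073, 0.0], [-0.0281, -0.0344, -0.0073, 0.0], [-0.0281, -0.0344, -0.0072, 0.0], [-0.0282, -0.0343, -0.0073, 0.0]]]
end [ 0.44879804 -0.11286093  0.21117479] 31.200251033550156 left mm [-17.79803969 -50.13907123   8.82521343]
```

View pics/s5.png

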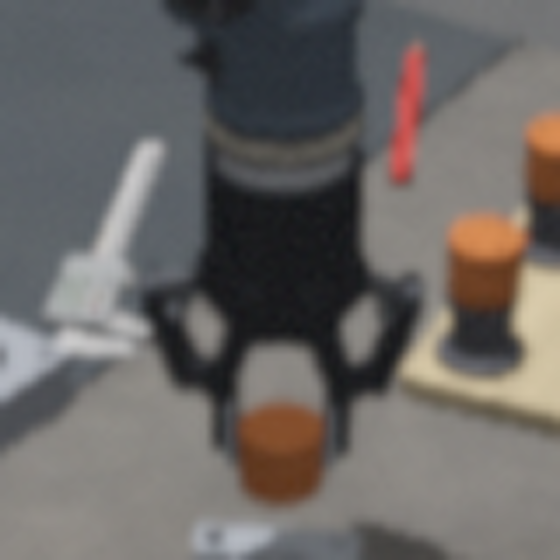

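Run:
```python
from fit import *
p=np.load('pics/s5.npy'); s=manip.sense();c=s['tcp_pos'][:2]; print(s['tcp_pos'])
for dz in(-.003,0,.003):
    r,f=fit('scene',p,c,.0887+dz,.1247+dz); print(dz,r,f,(r-c)*1e3)
```

```text
[0.52455194 0.0964515  0.17724882]
-0.003 [0.52388429 0.09241548] 0.022701760451668957 [-0.66764695 -4.03602634]
0 [0.52155453 0.09630489] 0.023641157784000312 [-2.9974012  -0.14661054]
0.003 [0.51966748 0.09900915] 0.024620911440940887 [-4.88445352  2.55764585]
```

apply_moves(increments=[[[0,0,-0.03,0],[-0.028,-0.034,-0.01,0],[-0.028,-0.034,-0.005,0],[-0.028,-0.034,0,0],[-0.028,-0.034,0,0]]])

```text
t: 6.2
tcp_pos: [0.4675, -0.0699, 0.2285]
tool_rot: [0.484, 0.875, 0.002, 0.008]
force: [-0.0, -0.1, 0.0]
finger_gap: 0.475
```

```bash
python3 plan.py .431 -.163 .21 31.2 30
```

```text
t 6.2 tcp [ 0.4675 -0.0699  0.2285] yaw_y 32.07 tilt [ 0.0164 -0.0053 -0.9999] F [-0.03 -0.12  0.01] T [-0.04  0.02 -0.02] gap 0.475 q1,6 [-0.39 -0.95]
[[[-0.0175, -0.0238, 0.0054, 0.9], [-0.0179, -0.0235, 0.0054, -0.0], [-0.0179, -0.0235, 0.0054, -0.0], [-0.0069, -0.0091, 0.0022, -0.0], [0.0, -0.0, -0.0, -0.0]]]
end [ 0.43102362 -0.16299162  0.20996235] 31.17427712480908 left mm [-0.02361819 -0.00837529  0.0376527 ]
```

apply_moves(increments=[[[-0.018,-0.024,0.005,0.9],[-0.018,-0.024,0.005,0],[-0.012,-0.016,0.003,0],[0,0,0,0],[0,0,0,0]]])

```text
t: 6.7
tcp_pos: [0.4347, -0.1516, 0.2176]
tool_rot: [0.495, 0.869, 0.001, 0.01]
force: [0.3, -0.0, -0.4]
finger_gap: 0.475
```

```bash
python3 plan.py .431 -.163 .19 31.2 30
```

```text
t 6.7 tcp [ 0.4347 -0.1516  0.2176] yaw_y 30.66 tilt [ 0.0188 -0.0079 -0.9998] F [ 0.31 -0.03 -0.45] T [ 0.02 -0.   -0.01] gap 0.475 q1,6 [-0.58 -1.12]
[[[-0.0075, -0.0093, 0.0275, -0.5], [-0.0, -0.0, 0.0001, -0.0], [-0.0, -0.0, 0.0, -0.0], [-0.0, -0.0, 0.0, -0.0], [-0.0, -0.0, 0.0, -0.0]]]
end [ 0.43100873 -0.16297793  0.19003277] 31.162713335210004 left mm [-0.00873094 -0.02206607 -0.0327713 ]
```

apply_moves(increments=[[[-0.004,-0.005,-0.025,-0.5],[-0.003,-0.004,-0.025,0],[0,0,-0.025,0]]])

```text
t: 7.0
tcp_pos: [0.4277, -0.1579, 0.2921]
tool_rot: [0.49, 0.872, 0.002, 0.005]
force: [-0.7, 0.3, -0.3]
finger_gap: 0.472
```

```bash
python3 plan.py .431 -.163 .19 31.2 30
```

```text
t 7.0 tcp [ 0.4277 -0.1579  0.2921] yaw_y 31.36 tilt [ 0.0101 -0.0011 -0.9999] F [-0.66  0.28 -0.26] T [-0.03  0.01 -0.03] gap 0.472 q1,6 [-0.6  -1.15]
[[[-0.0016, -0.0002, 0.03, 0.2], [-0.0016, -0.0002, 0.03, -0.0], [-0.0016, -0.0001, 0.03, -0.0], [-0.0007, -0.0001, 0.0121, -0.0], [0.0, -0.0, 0.0, -0.0]]]
end [ 0.43102502 -0.16302654  0.19000624] 31.156264379184694 left mm [-0.02502387  0.02653959 -0.00623943]
```

apply_moves(increments=[[[0,0,0,0],[0,0,0,0],[0,0,0,0]]])

```text
t: 7.3
tcp_pos: [0.4292, -0.1555, 0.2949]
tool_rot: [0.488, 0.873, 0.002, 0.008]
force: [0.4, 0.9, 0.7]
finger_gap: 0.473
```

```bash
python3 plan.py .431 -.163 .19 31.2 30
```

```text
t 7.3 tcp [ 0.4292 -0.1555  0.2949] yaw_y 31.61 tilt [ 0.016  -0.0043 -0.9999] F [0.41 0.87 0.72] T [ 0.03 -0.01  0.02] gap 0.473 q1,6 [-0.6  -1.15]
[[[-0.0017, -0.001, 0.0299, 0.4], [-0.0017, -0.001, 0.0299, 0.0], [-0.0018, -0.001, 0.0299, 0.0], [-0.0009, -0.0005, 0.0152, 0.0], [0.0, -0.0, 0.0, 0.0]]]
end [ 0.43104406 -0.16300425  0.19001198] 31.214216318200595 left mm [-0.04405889  0.00425228 -0.01198265]
```

apply_moves(increments=[[[0,0,0.015,0],[0,0,0.015,0],[0,0,0.015,0],[0,0,0.01,0],[0,0,0.005,0]]])

```text
t: 7.8
tcp_pos: [0.4288, -0.1523, 0.229]
tool_rot: [0.486, 0.874, 0.002, 0.004]
force: [-0.0, -0.3, -0.7]
finger_gap: 0.474
```

```bash
python3 plan.py .431 -.163 .19 31.2 30
```

```text
t 7.8 tcp [ 0.4288 -0.1523  0.229 ] yaw_y 31.81 tilt [ 9.3e-03  5.0e-04 -1.0e+00] F [-0.04 -0.34 -0.67] T [ 0.04  0.   -0.03] gap 0.474 q1,6 [-0.59 -1.15]
[[[-0.0075, -0.003, 0.0289, 0.6], [-0.0026, -0.0011, 0.0101, 0.0], [-0.0, 0.0, -0.0, 0.0], [-0.0, 0.0, -0.0, 0.0], [-0.0, 0.0, -0.0, 0.0]]]
end [ 0.43096383 -0.16299634  0.18996879] 31.208887626726188 left mm [ 0.03617256 -0.00366425  0.03121013]
```

apply_moves(increments=[[[0,0,-0.005,0],[0,0,-0.01,0],[0,0,-0.015,0],[0,0,-0.01,0],[0,0,-0.005,0]]])

```text
t: 8.3
tcp_pos: [0.4279, -0.1513, 0.2762]
tool_rot: [0.486, 0.874, 0.003, 0.002]
force: [0.8, 0.4, 0.3]
finger_gap: 0.478
```

```bash
python3 plan.py .431 -.163 .19 31.2 30
```

```text
t 8.3 tcp [ 0.4279 -0.1513  0.2762] yaw_y 31.86 tilt [ 0.0057  0.0031 -1.    ] F [0.78 0.41 0.32] T [ 0.02 -0.04 -0.02] gap 0.478 q1,6 [-0.59 -1.15]
[[[-0.004, -0.0014, 0.0297, 0.7], [-0.004, -0.0014, 0.0297, -0.0], [-0.0035, -0.0012, 0.0267, -0.0], [-0.0, -0.0, 0.0, -0.0], [-0.0, -0.0, 0.0, -0.0]]]
end [ 0.43099952 -0.16294655  0.19003431] 31.158255791010337 left mm [ 0.00047597 -0.05345357 -0.03431338]
```

apply_moves(increments=[[[0,0,0,0],[0,0,0,0]]])

```text
t: 8.5
tcp_pos: [0.4285, -0.1516, 0.2783]
tool_rot: [0.486, 0.874, 0.003, 0.004]
force: [0.1, 0.8, -0.3]
finger_gap: 0.472
```

```bash
python3 plan.py .431 -.163 .19 31.2 30
```

```text
t 8.5 tcp [ 0.4285 -0.1516  0.2783] yaw_y 31.87 tilt [ 9.6e-03  4.0e-04 -1.0e+00] F [ 0.15  0.8  -0.3 ] T [-0.01 -0.02  0.05] gap 0.472 q1,6 [-0.59 -1.15]
[[[-0.0036, -0.0016, 0.0297, 0.7], [-0.0035, -0.0015, 0.0298, -0.0], [-0.0035, -0.0015, 0.0288, -0.0], [0.0, 0.0, 0.0, -0.0], [0.0, 0.0, 0.0, -0.0]]]
end [ 0.43097951 -0.16302228  0.1900165 ] 31.171210322274025 left mm [ 0.02048807  0.02227642 -0.01650031]
```

apply_moves(increments=[[[-0.002,-0.001,0.015,0.4],[-0.003,-0.001,0.02,0.3],[-0.003,-0.001,0.02,0],[-0.002,-0.001,0.012,0],[-0.001,0,0.006,0]]])

```text
t: 9.0
tcp_pos: [0.4323, -0.1637, 0.2038]
tool_rot: [0.491, 0.871, 0.002, 0.006]
force: [0.9, 0.5, 0.1]
finger_gap: 0.473
```

```bash
cat >> plan.py <<'E'
m=s["tcp_pos"]+.0855*R.as_matrix()[:,2]; print('mouth',m.round(4),'roof',(s["tcp_pos"]+.05*R.as_matrix()[:,2]).round(4),'qdmax',abs(s["qd"]).max().round(3))
E
python3 plan.py .431 -.163 .19 31.2 30
```

```text
t 9.0 tcp [ 0.4323 -0.1637  0.2038] yaw_y 31.16 tilt [ 0.0126 -0.0015 -0.9999] F [0.91 0.47 0.08] T [-0.04  0.02 -0.04] gap 0.473 q1,6 [-0.61 -1.16]
[[[0.0014, -0.0009, 0.0138, -0.0], [-0.0, -0.0, 0.0, -0.0], [-0.0, -0.0, 0.0, -0.0], [-0.0, -0.0, 0.0, -0.0], [-0.0, -0.0, 0.0, -0.0]]]
end [ 0.43099051 -0.16296142  0.19001042] 31.15704441228069 left mm [ 0.00949257 -0.03858275 -0.01042373]
mouth [ 0.4334 -0.1638  0.1183] roof [ 0.4329 -0.1637  0.1538] qdmax 0.16
```

apply_moves(increments=[[[-0.001,0,0.002,0],[0,0,0,0]]])

```text
t: 9.2
tcp_pos: [0.4326, -0.1644, 0.2008]
tool_rot: [0.491, 0.871, 0.003, 0.005]
force: [0.5, 0.4, 0.0]
finger_gap: 0.479
```

```bash
python3 plan.py .431 -.163 .19 31.2 30
```

```text
t 9.2 tcp [ 0.4326 -0.1644  0.2008] yaw_y 31.14 tilt [ 0.0106  0.     -0.9999] F [0.5  0.41 0.05] T [ 0.01  0.04 -0.04] gap 0.479 q1,6 [-0.61 -1.16]
[[[0.0021, -0.0007, 0.0108, -0.1], [0.0, 0.0, 0.0, 0.0], [0.0, 0.0, 0.0, 0.0], [0.0, 0.0, 0.0, 0.0], [0.0, 0.0, 0.0, 0.0]]]
end [ 0.43100028 -0.16300802  0.1900175 ] 31.240884379102773 left mm [-0.00028162  0.00802284 -0.01750404]
mouth [ 0.4335 -0.1644  0.1153] roof [ 0.4331 -0.1644  0.1508] qdmax 0.003
```

Settled, with the mouth about 26 mm above the nose tip. I'll look from both cameras.

```bash
python3 look.py scene s6 345 125 425 205 7;python3 look.py top t6 390 150 490 250 6; python3 plan.py
```

```text
t 9.3 tcp [ 0.4327 -0.1644  0.2013] yaw_y 31.15 tilt [ 1.130e-02 -5.000e-04 -9.999e-01] F [-0.45 -0.24 -0.22] T [ 0.02 -0.02 -0.02] gap 0.476 q1,6 [-0.61 -1.16]
mouth [ 0.4336 -0.1645  0.1158] roof [ 0.4332 -0.1644  0.1513] qdmax 0.009
```

View pics/s6.png

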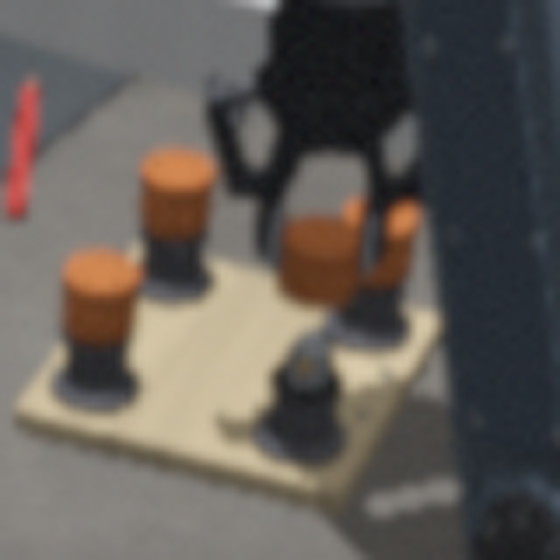

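View pics/t6.png

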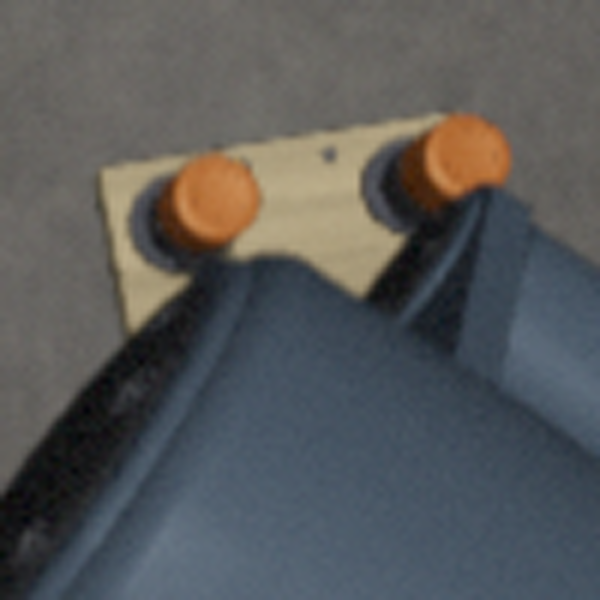

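Run:
```python
from fit import *
import fit as F
s=manip.sense();T=s['tcp_pos']
from scipy.spatial.transform import Rotation as Ro
zd=Ro.from_quat(s['tool_rot']).as_matrix()[:,2]
mid=T+.0675*zd
p=np.load('pics/s6.npy')
n='scene'
roi=[375,148,405,172]
I=orange(p)[roi[1]:roi[3],roi[0]:roi[2]]
W=np.ones(I.shape,bool); W[:, 394-roi[0]:]=False
def silt(xy,z0,S=8):
    return sil(n,xy[0],xy[1],z0,z0+.036,.021,roi)
for dz in(-.002,0,.002):
    z0=T[2]-.0855+dz
    def cost(v):
        m=silt(v/1e3,z0);w=W&(cv2.dilate((m>.02).astype(np.uint8),np.ones((5,5)))>0)
        A=np.c_[m[w],np.ones(w.sum())];c=np.linalg.lstsq(A,I[w],rcond=None)[0];r=I[w]-A@c
        return r@r/w.sum()/c[0]**2
    o=min((minimize(cost,mid[:2]*1e3+[a,b],method='Nelder-Mead',options=dict(xatol=.05,fatol=1e-7)) for a in(-4,0,4) for b in(-4,0,4)),key=lambda o:o.fun)
    print(dz,o.x,o.fun,'minus mid',o.x-mid[:2]*1e3,'minus sceneD',o.x-[430.35,-163.77])
a=np.radians(31.15);
print('image right in world approx', CM('scene')['R'][0])
# same for spigot/column predicted axis pixels
for z in(.018,.058,.0895,.1158,.134,.1518): print(z,((proj(n,[.43035,-.16377,z])[0]-[345,125]+.5)*7).round(1))
```

```text
-0.002 [ 430.30163349 -168.14223978] 0.02597736476179353 minus mid [-3.13168234 -3.68771449] minus sceneD [-0.04836651 -4.37223978]
0 [ 428.86383354 -165.15142516] 0.026685593742485705 minus mid [-4.56948229 -0.69689987] minus sceneD [-1.48616646 -1.38142516]
0.002 [ 427.48129167 -162.0895749 ] 0.02737756435498194 minus mid [-5.95202416  2.36495039] minus sceneD [-2.86870833  1.6804251 ]
image right in world approx [-0.82143925 -0.57029479 -0.00118883]
0.018 [300.7 442.3]
0.058 [307.2 381.7]
0.0895 [312.5 332.7]
0.1158 [316.9 290.9]
0.134 [320.1 261.5]
0.1518 [323.2 232.3]
```

apply_moves(increments=[[[0.001,0,0.004,0],[0.001,0,0.008,0],[0,0,0.008,0],[0,0,0.004,0],[0,0,0.001,0]]])

```text
t: 9.8
tcp_pos: [0.4325, -0.1627, 0.1757]
tool_rot: [0.491, 0.871, 0.002, 0.007]
force: [0.9, 1.0, -0.4]
finger_gap: 0.472
```

```bash
sed -i '$a D=np.array([.4316,-.1628]); e=M0.T@np.r_[D-m[:2],0]; print("mouth err in tool x,y mm",(e[:2]*1e3).round(2))' plan.py; sed -i 's/^ya=/M0=M.copy(); ya=/' plan.py; python3 plan.py
```

```text
t 9.8 tcp [ 0.4325 -0.1627  0.1757] yaw_y 31.18 tilt [ 0.0142 -0.0025 -0.9999] F [ 0.94  1.02 -0.43] T [0.03 0.05 0.  ] gap 0.472 q1,6 [-0.61 -1.16]
mouth [ 0.4337 -0.1629  0.0902] roof [ 0.4332 -0.1628  0.1257] qdmax 0.033
mouth err in tool x,y mm [ 1.12 -1.74]
```

apply_moves(increments=[[[0.001,-0.001,0.002,0],[0,0,0.001,0],[0,0,0,0]]])

```text
t: 10.1
tcp_pos: [0.4309, -0.1622, 0.172]
tool_rot: [0.491, 0.871, 0.002, 0.006]
force: [0.1, 0.2, -0.1]
finger_gap: 0.476
```

```bash
python3 plan.py;  python3 look.py scene s7 370 140 410 190 12
```

```text
t 10.1 tcp [ 0.4309 -0.1622  0.172 ] yaw_y 31.18 tilt [ 0.0135 -0.002  -0.9999] F [ 0.06  0.16 -0.12] T [-0.05 -0.   -0.02] gap 0.476 q1,6 [-0.61 -1.16]
mouth [ 0.4321 -0.1624  0.0865] roof [ 0.4316 -0.1623  0.122 ] qdmax 0.002
mouth err in tool x,y mm [-0.08 -0.62]
```

View pics/s7.png

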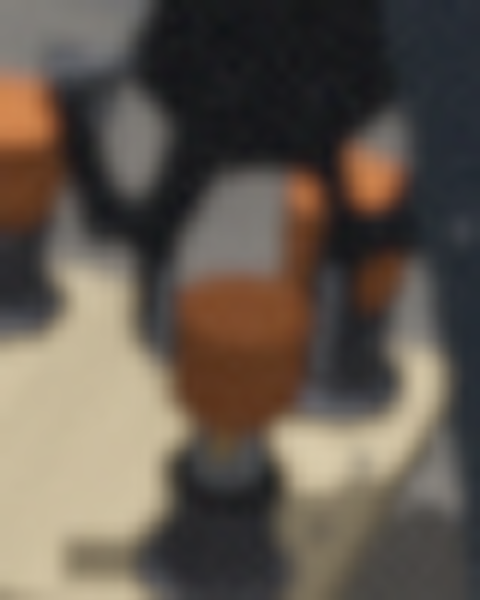

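apply_moves(increments=[[[0,0,0.003,0],[0,0,0.003,0],[0,0,0.002,0],[0,0,0.001,0]]])

```text
t: 10.55
tcp_pos: [0.4314, -0.1625, 0.1628]
tool_rot: [0.491, 0.871, 0.002, 0.007]
force: [-0.4, 0.0, 0.5]
finger_gap: 0.475
```

```bash
python3 plan.py
```

```text
t 10.55 tcp [ 0.4314 -0.1625  0.1628] yaw_y 31.18 tilt [ 0.0148 -0.0029 -0.9999] F [-0.4   0.03  0.45] T [0.02 0.01 0.04] gap 0.475 q1,6 [-0.61 -1.16]
mouth [ 0.4327 -0.1627  0.0773] roof [ 0.4322 -0.1626  0.1128] qdmax 0.028
mouth err in tool x,y mm [ 0.51 -0.95]
```

apply_moves(increments=[[[0.0004,-0.0008,0.001,0],[0,0,0.001,0],[0,0,0.001,0]]])

```text
t: 10.85
tcp_pos: [0.4312, -0.1635, 0.1601]
tool_rot: [0.491, 0.871, 0.002, 0.009]
force: [-2.1, -1.3, 5.2]
finger_gap: 0.472
```

```bash
python3 plan.py
```

```text
t 10.85 tcp [ 0.4312 -0.1635  0.1601] yaw_y 31.22 tilt [ 0.0168 -0.005  -0.9998] F [-2.11 -1.32  5.25] T [-0.35  0.32 -0.07] gap 0.472 q1,6 [-0.61 -1.16]
mouth [ 0.4327 -0.1639  0.0746] roof [ 0.4321 -0.1637  0.1101] qdmax 0.028
mouth err in tool x,y mm [ 1.51 -0.34]
```

apply_moves(increments=[[[0.0005,-0.0008,0,0],[0,0,0,0]]])

```text
t: 11.05
tcp_pos: [0.431, -0.164, 0.1603]
tool_rot: [0.491, 0.871, 0.002, 0.01]
force: [0.6, -0.7, -0.7]
finger_gap: 0.471
```

```bash
python3 plan.py
```

```text
t 11.05 tcp [ 0.431  -0.164   0.1603] yaw_y 31.18 tilt [ 0.019  -0.0062 -0.9998] F [ 0.57 -0.71 -0.7 ] T [-0.   -0.05 -0.07] gap 0.471 q1,6 [-0.61 -1.16]
mouth [ 0.4327 -0.1645  0.0748] roof [ 0.432  -0.1643  0.1103] qdmax 0.002
mouth err in tool x,y mm [2.04 0.  ]
```

apply_moves(increments=[[[0,0,0.001,0],[0,0,0.002,0]]])

```text
t: 11.25
tcp_pos: [0.4315, -0.1645, 0.158]
tool_rot: [0.491, 0.871, 0.002, 0.011]
force: [-0.5, -0.8, 11.9]
finger_gap: 0.475
```

```bash
python3 plan.py
```

```text
t 11.25 tcp [ 0.4315 -0.1645  0.158 ] yaw_y 31.21 tilt [ 0.0204 -0.0077 -0.9998] F [-0.54 -0.84 11.89] T [-0.18  0.16 -0.04] gap 0.475 q1,6 [-0.61 -1.16]
mouth [ 0.4333 -0.1652  0.0725] roof [ 0.4325 -0.1649  0.108 ] qdmax 0.044
mouth err in tool x,y mm [ 2.88 -0.19]
```

apply_moves(increments=[[[0.001,-0.0005,-0.003,0],[0.001,-0.0005,-0.001,0],[0,0,0,0]]])

```text
t: 11.55
tcp_pos: [0.4295, -0.1631, 0.162]
tool_rot: [0.491, 0.871, 0.002, 0.011]
force: [0.8, 0.1, 1.6]
finger_gap: 0.474
```

```bash
python3 plan.py;  python3 look.py scene s8 370 140 410 190 12
```

```text
t 11.55 tcp [ 0.4295 -0.1631  0.162 ] yaw_y 31.19 tilt [ 0.0208 -0.0075 -0.9998] F [0.78 0.1  1.63] T [-0.03 -0.06  0.01] gap 0.474 q1,6 [-0.61 -1.16]
mouth [ 0.4313 -0.1638  0.0766] roof [ 0.4305 -0.1635  0.1121] qdmax 0.002
mouth err in tool x,y mm [0.65 0.77]
```

View pics/s8.png

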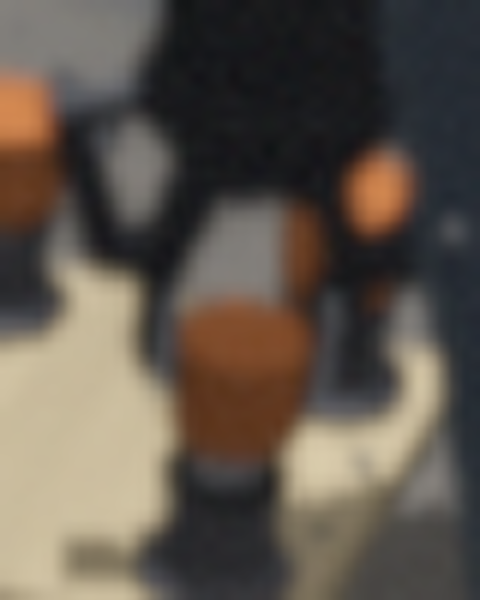

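apply_moves(increments=[[[0,0,0.002,0],[0,0,0.001,0],[0,0,0.001,0]]])

```text
t: 11.9
tcp_pos: [0.4309, -0.1642, 0.1586]
tool_rot: [0.491, 0.871, 0.001, 0.013]
force: [-0.5, -0.2, 10.3]
finger_gap: 0.473
```

```bash
python3 plan.py
```

```text
t 11.9 tcp [ 0.4309 -0.1642  0.1586] yaw_y 31.22 tilt [ 0.0242 -0.0104 -0.9997] F [-0.45 -0.18 10.34] T [-0.1   0.1   0.05] gap 0.473 q1,6 [-0.61 -1.16]
mouth [ 0.433  -0.1651  0.0731] roof [ 0.4321 -0.1647  0.1086] qdmax 0.019
mouth err in tool x,y mm [2.69 0.02]
```

apply_moves(increments=[[[0,0,-0.005,0],[0,0,-0.02,0],[0,0,-0.03,0],[0,0,-0.02,0],[0,0,-0.01,0]]])

```text
t: 12.4
tcp_pos: [0.4242, -0.16, 0.2428]
tool_rot: [0.491, 0.871, 0.003, 0.003]
force: [0.2, 0.6, -1.0]
finger_gap: 0.476
```

```bash
python3 plan.py
```

```text
t 12.4 tcp [ 0.4242 -0.16    0.2428] yaw_y 31.2 tilt [ 0.0073  0.0017 -1.    ] F [ 0.18  0.63 -0.96] T [ 0.03  0.01 -0.02] gap 0.476 q1,6 [-0.61 -1.16]
mouth [ 0.4248 -0.1599  0.1573] roof [ 0.4245 -0.16    0.1928] qdmax 0.308
mouth err in tool x,y mm [-6.01  4.31]
```

apply_moves(increments=[[[0,0,-0.005,0],[0,0,-0.002,0],[0,0,0,0]]])

```text
t: 12.7
tcp_pos: [0.4227, -0.1588, 0.2504]
tool_rot: [0.491, 0.871, 0.003, 0.001]
force: [-0.0, -0.0, -0.1]
finger_gap: 0.473
```

```bash
python3 plan.py
```

```text
t 12.7 tcp [ 0.4227 -0.1588  0.2504] yaw_y 31.21 tilt [ 0.0051  0.0034 -1.    ] F [-0.02 -0.05 -0.06] T [ 0.02  0.01 -0.02] gap 0.473 q1,6 [-0.61 -1.16]
mouth [ 0.4231 -0.1585  0.1649] roof [ 0.4229 -0.1586  0.2004] qdmax 0.012
mouth err in tool x,y mm [-8.06  5.04]
```

apply_moves(increments=[[[0,0,-0.02,0],[0,0,-0.03,0],[0,0,-0.015,0],[0,0,-0.007,0],[0,0,-0.003,0]]])

```text
t: 13.2
tcp_pos: [0.4198, -0.1575, 0.3227]
tool_rot: [0.491, 0.871, 0.004, -0.006]
force: [0.7, 0.2, -0.9]
finger_gap: 0.476
```

```bash
python3 plan.py .4325 -.1645 .19 31.2 30
```

```text
t 13.2 tcp [ 0.4198 -0.1575  0.3227] yaw_y 31.19 tilt [-0.0075  0.0124 -0.9999] F [ 0.68  0.23 -0.89] T [0.01 0.01 0.02] gap 0.476 q1,6 [-0.61 -1.16]
[[[-0.0033, 0.0016, 0.0298, -0.0], [-0.0032, 0.0016, 0.0298, -0.0], [-0.0033, 0.0016, 0.0298, -0.0], [-0.0032, 0.0017, 0.0298, -0.0], [-0.0015, 0.0007, 0.0133, -0.0]]]
end [ 0.43251121 -0.16451207  0.18999894] 31.18943885305293 left mm [-0.01121196  0.01206747  0.00106164]
mouth [ 0.4192 -0.1564  0.2372] roof [ 0.4195 -0.1569  0.2727] qdmax 0.087
mouth err in tool x,y mm [-11.88   7.31]
```

apply_moves(increments=[[[-0.001,0.001,0.012,0],[-0.003,0.0015,0.025,0],[-0.003,0.0015,0.025,0],[-0.003,0.0015,0.025,0],[-0.0015,0.001,0.012,0]]])

```text
t: 13.7
tcp_pos: [0.4304, -0.1626, 0.2186]
tool_rot: [0.491, 0.871, 0.004, -0.007]
force: [-0.7, -0.6, 0.0]
finger_gap: 0.474
```

```bash
sed -i 's/\.4316,-\.1628/.4330,-.1650/' plan.py; python3 plan.py .433 -.165 .18 31.2 20
```

```text
t 13.7 tcp [ 0.4304 -0.1626  0.2186] yaw_y 31.18 tilt [-0.0085  0.0131 -0.9999] F [-0.66 -0.56  0.  ] T [-0.02  0.    0.06] gap 0.474 q1,6 [-0.61 -1.16]
[[[-0.0021, 0.0005, 0.0199, -0.0], [-0.0019, 0.0005, 0.0187, -0.0], [-0.0, -0.0, -0.0, -0.0], [-0.0, -0.0, -0.0, -0.0], [-0.0, -0.0, -0.0, -0.0]]]
end [ 0.43301466 -0.16497764  0.17997389] 31.182775110733747 left mm [-0.01465714 -0.02236319  0.02610952]
mouth [ 0.4297 -0.1615  0.1331] roof [ 0.43   -0.1619  0.1686] qdmax 0.32
mouth err in tool x,y mm [-4.74  1.  ]
```

apply_moves(increments=[[[-0.0015,0.0005,0.012,0],[-0.0015,0,0.01,0],[-0.001,0,0.006,0],[0,0,0.003,0],[0,0,0,0]]])

```text
t: 14.2
tcp_pos: [0.4303, -0.164, 0.1808]
tool_rot: [0.491, 0.871, 0.004, -0.013]
force: [-0.9, -0.3, 0.7]
finger_gap: 0.477
```

```bash
python3 plan.py
```

```text
t 14.2 tcp [ 0.4303 -0.164   0.1808] yaw_y 31.16 tilt [-0.0184  0.0201 -0.9996] F [-0.91 -0.32  0.66] T [-0.05 -0.03  0.02] gap 0.477 q1,6 [-0.61 -1.16]
mouth [ 0.4287 -0.1622  0.0953] roof [ 0.4294 -0.163   0.1308] qdmax 0.002
mouth err in tool x,y mm [-4.56  2.23]
```

apply_moves(increments=[[[-0.002,0.001,0.001,0],[-0.002,0.001,0.001,0],[0,0,0,0]]])

```text
t: 14.5
tcp_pos: [0.435, -0.1669, 0.1796]
tool_rot: [0.491, 0.871, 0.004, -0.011]
force: [-0.4, -0.4, -0.5]
finger_gap: 0.474
```

```bash
python3 plan.py
```

```text
t 14.5 tcp [ 0.435  -0.1669  0.1796] yaw_y 31.16 tilt [-0.016   0.0184 -0.9997] F [-0.44 -0.38 -0.49] T [-0.06  0.   -0.  ] gap 0.474 q1,6 [-0.61 -1.16]
mouth [ 0.4336 -0.1653  0.0942] roof [ 0.4342 -0.166   0.1297] qdmax 0.01
mouth err in tool x,y mm [ 0.57 -0.36]
```

apply_moves(increments=[[[0,0,-0.02,0],[0,0,-0.02,0],[0,0,0,0],[0,0,0,0]]])

```text
t: 14.9
tcp_pos: [0.4359, -0.1678, 0.2214]
tool_rot: [0.491, 0.871, 0.004, -0.011]
force: [0.5, 0.6, -0.4]
finger_gap: 0.47
```

```bash
python3 plan.py
```

```text
t 14.9 tcp [ 0.4359 -0.1678  0.2214] yaw_y 31.17 tilt [-0.0147  0.0175 -0.9997] F [ 0.54  0.55 -0.41] T [-0.01 -0.01 -0.01] gap 0.47 q1,6 [-0.61 -1.16]
mouth [ 0.4346 -0.1663  0.1359] roof [ 0.4352 -0.1669  0.1714] qdmax 0.02
mouth err in tool x,y mm [ 1.94 -0.74]
```

apply_moves(increments=[[[0,0,0.018,0],[0,0,0.018,0],[0,0,0,0],[0,0,0,0]]])

```text
t: 15.3
tcp_pos: [0.4351, -0.1669, 0.1835]
tool_rot: [0.491, 0.871, 0.004, -0.011]
force: [0.8, -0.0, -0.6]
finger_gap: 0.476
```

```bash
python3 plan.py
```

```text
t 15.3 tcp [ 0.4351 -0.1669  0.1835] yaw_y 31.17 tilt [-0.0148  0.0176 -0.9997] F [ 0.76 -0.04 -0.6 ] T [-0.01  0.    0.02] gap 0.476 q1,6 [-0.61 -1.16]
mouth [ 0.4339 -0.1654  0.098 ] roof [ 0.4344 -0.166   0.1335] qdmax 0.022
mouth err in tool x,y mm [ 0.79 -0.52]
```

apply_moves(increments=[[[0.0002,-0.0002,0.008,0],[0.0002,-0.0002,0.008,0],[0,0,0.005,0],[0,0,0.002,0]]])

```text
t: 15.7
tcp_pos: [0.4346, -0.1667, 0.1597]
tool_rot: [0.491, 0.871, 0.004, -0.01]
force: [-1.6, -0.9, 0.8]
finger_gap: 0.474
```

```bash
python3 plan.py
```

```text
t 15.7 tcp [ 0.4346 -0.1667  0.1597] yaw_y 31.18 tilt [-0.0133  0.0163 -0.9998] F [-1.6  -0.9   0.76] T [-0.19  0.31  0.  ] gap 0.474 q1,6 [-0.61 -1.16]
mouth [ 0.4335 -0.1653  0.0742] roof [ 0.434  -0.1659  0.1097] qdmax 0.053
mouth err in tool x,y mm [ 0.53 -0.27]
```

apply_moves(increments=[[[0,-0.0006,0.002,0],[0,-0.0002,0.002,0]]])

```text
t: 15.9
tcp_pos: [0.4344, -0.1673, 0.1569]
tool_rot: [0.491, 0.871, 0.004, -0.009]
force: [-0.2, 0.8, 14.5]
finger_gap: 0.474
```

```bash
python3 plan.py
```

```text
t 15.9 tcp [ 0.4344 -0.1673  0.1569] yaw_y 31.17 tilt [-0.0117  0.0156 -0.9998] F [-0.23  0.75 14.5 ] T [0.2  0.27 0.04] gap 0.474 q1,6 [-0.61 -1.16]
mouth [ 0.4334 -0.166   0.0715] roof [ 0.4338 -0.1665  0.1069] qdmax 0.044
mouth err in tool x,y mm [1.04 0.15]
```

apply_moves(increments=[[[0.0004,0,0.003,0]]], newtons=60)

```text
t: 16.0
tcp_pos: [0.4344, -0.1671, 0.1551]
tool_rot: [0.491, 0.871, 0.004, -0.008]
force: [-1.9, 1.7, 12.1]
finger_gap: 0.472
```

```bash
python3 plan.py; python3 look.py scene s9 370 140 410 190 12
```

```text
t 16.0 tcp [ 0.4344 -0.1671  0.1551] yaw_y 31.17 tilt [-0.0105  0.0148 -0.9998] F [-1.91  1.65 12.05] T [0.16 0.37 0.03] gap 0.472 q1,6 [-0.61 -1.16]
mouth [ 0.4335 -0.1659  0.0696] roof [ 0.4339 -0.1664  0.1051] qdmax 0.071
mouth err in tool x,y mm [ 1.02 -0.02]
```

View pics/s9.png

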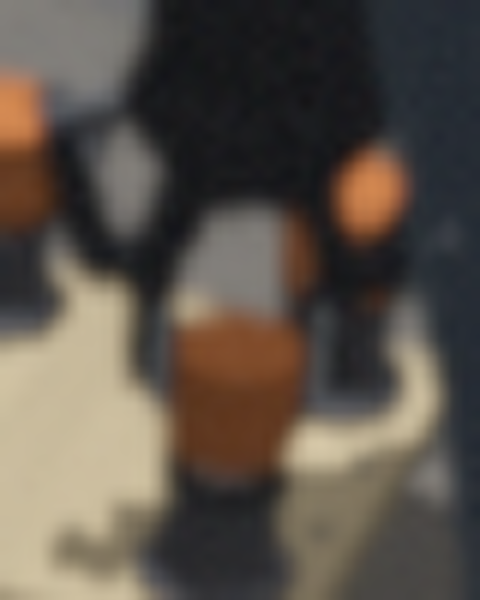

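apply_moves(increments=[[[0.0006,0,0.003,0]]])

```text
t: 16.15
tcp_pos: [0.434, -0.1665, 0.1521]
tool_rot: [0.491, 0.871, 0.004, -0.008]
force: [-0.5, 0.4, -3.4]
finger_gap: 0.474
```

apply_moves(increments=[[[0.0004,0,0.003,0]]])

```text
t: 16.25
tcp_pos: [0.4337, -0.1661, 0.1489]
tool_rot: [0.491, 0.871, 0.004, -0.008]
force: [-0.0, 0.6, -0.2]
finger_gap: 0.472
```

```bash
python3 plan.py
```

```text
t 16.25 tcp [ 0.4337 -0.1661  0.1489] yaw_y 31.17 tilt [-0.0099  0.0144 -0.9998] F [-0.04  0.55 -0.21] T [-0.    0.04 -0.02] gap 0.472 q1,6 [-0.61 -1.16]
mouth [ 0.4329 -0.1648  0.0635] roof [ 0.4332 -0.1653  0.099 ] qdmax 0.084
mouth err in tool x,y mm [-0.2   0.01]
```

apply_moves(increments=[[[0,0,0.002,0],[0,0,0.001,0]]])

```text
t: 16.45
tcp_pos: [0.4336, -0.1657, 0.1461]
tool_rot: [0.491, 0.871, 0.004, -0.008]
force: [-2.4, 3.2, 21.3]
finger_gap: 0.472
```

```bash
python3 plan.py
```

```text
t 16.45 tcp [ 0.4336 -0.1657  0.1461] yaw_y 31.16 tilt [-0.0103  0.015  -0.9998] F [-2.41  3.21 21.27] T [ 0.39  0.3  -0.  ] gap 0.472 q1,6 [-0.61 -1.16]
mouth [ 0.4327 -0.1644  0.0606] roof [ 0.4331 -0.1649  0.0961] qdmax 0.009
mouth err in tool x,y mm [-0.67 -0.05]
```

apply_moves(increments=[[[0.0005,0,0.0005,0],[0.0005,0,0.001,0]]])

```text
t: 16.65
tcp_pos: [0.4334, -0.1655, 0.1461]
tool_rot: [0.491, 0.871, 0.003, -0.007]
force: [-2.1, -0.6, 14.6]
finger_gap: 0.468
```

```bash
python3 plan.py
```

```text
t 16.65 tcp [ 0.4334 -0.1655  0.1461] yaw_y 31.2 tilt [-0.0087  0.0129 -0.9999] F [-2.11 -0.6  14.56] T [-0.13  0.33 -0.01] gap 0.468 q1,6 [-0.61 -1.16]
mouth [ 0.4327 -0.1644  0.0606] roof [ 0.433  -0.1649  0.0961] qdmax 0.022
mouth err in tool x,y mm [-0.66 -0.04]
```

apply_moves(increments=[[[0.0007,-0.0003,0.0008,0],[0.0007,-0.0003,0.0008,0],[0.0007,-0.0003,0.0008,0],[0.0007,-0.0003,0.0008,0]]])

```text
t: 17.05
tcp_pos: [0.4329, -0.1652, 0.1461]
tool_rot: [0.491, 0.871, 0.003, -0.003]
force: [-1.3, 0.2, 9.3]
finger_gap: 0.469
```

```bash
python3 plan.py
```

```text
t 17.05 tcp [ 0.4329 -0.1652  0.1461] yaw_y 31.21 tilt [-0.0018  0.0079 -1.    ] F [-1.27  0.16  9.35] T [ 0.03  0.16 -0.02] gap 0.469 q1,6 [-0.61 -1.16]
mouth [ 0.4327 -0.1645  0.0606] roof [ 0.4328 -0.1648  0.0961] qdmax 0.033
mouth err in tool x,y mm [-0.56 -0.03]
```

apply_moves(increments=[[[0.0007,0,0.0008,0],[0.0006,0,0.0008,0],[0.0003,0,0.0009,0]]])

```text
t: 17.35
tcp_pos: [0.4327, -0.1649, 0.1461]
tool_rot: [0.491, 0.871, 0.002, -0.001]
force: [-2.5, 1.0, 12.6]
finger_gap: 0.47
```

```bash
python3 plan.py; python3 look.py scene s10 345 125 425 205 7;  python3 plan.py;for i in 1 2 3 4; do python3 -c "
from station import manip;manip.snapshot('top');s=manip.sense();print(s['t'],s['tcp_pos'].round(4),s['force'].round(1),s['tool_rot'].round(4))"; done
```

```text
t 17.35 tcp [ 0.4327 -0.1649  0.1461] yaw_y 31.25 tilt [ 0.001   0.0044 -1.    ] F [-2.48  1.   12.6 ] T [ 0.03  0.38 -0.04] gap 0.47 q1,6 [-0.61 -1.16]
mouth [ 0.4328 -0.1646  0.0606] roof [ 0.4327 -0.1647  0.0961] qdmax 0.015
mouth err in tool x,y mm [-0.49 -0.04]
t 17.4 tcp [ 0.4327 -0.1649  0.1461] yaw_y 31.25 tilt [ 0.0012  0.0043 -1.    ] F [-2.21 -0.62 10.66] T [-0.07  0.4  -0.08] gap 0.472 q1,6 [-0.61 -1.16]
mouth [ 0.4328 -0.1646  0.0606] roof [ 0.4328 -0.1647  0.0961] qdmax 0.002
mouth err in tool x,y mm [-0.46 -0.08]
17.45 [ 0.4327 -0.1649  0.1461] [-2.  -0.1 10.9] [ 4.905e-01  8.715e-01  2.100e-03 -6.000e-04]
17.5 [ 0.4327 -0.1649  0.1461] [-1.8 -0.1 10.6] [ 4.905e-01  8.714e-01  2.200e-03 -6.000e-04]
17.55 [ 0.4327 -0.1649  0.1461] [-2.2  0.  11.1] [ 4.905e-01  8.715e-01  2.100e-03 -6.000e-04]
17.6 [ 0.4327 -0.1649  0.1461] [-2.2  1.4 11.3] [ 4.905e-01  8.714e-01  2.200e-03 -6.000e-04]
```

View pics/s10.png

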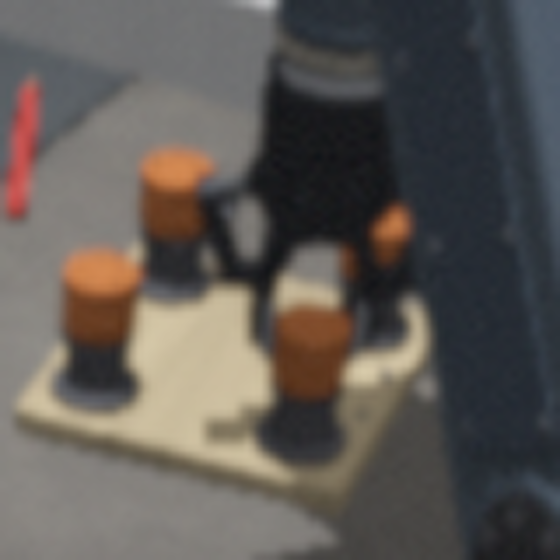

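The push is steady at about 11 N, the mouth is at z ≈ 0.0606 (nominal seat 0.061), and the tilt is about 0.3°. I'm handing the job in.

```bash
python3 -c "
from station import manip;print(manip.sign_off())"
```

```text
the job is handed in; nothing more can be done
None
```

I lifted the cap straight up out of the mould and pressed it onto the bare post, past the click and down onto the washer. I handed the job in at about 17.6 s, with the cap still gripped and pushed down.

- **Click:** the push peaked at 14.5 N, a bit over the expected 10 N, then dropped to −3.4 N as the balls pulled the cap down.
- **Home:** after the free travel the cap met firm resistance with its mouth at z ≈ 60.6 mm. The nominal seat height is 61 mm.
- **Push at hand-in:** 10.6 to 11.3 N downward over the last 0.25 s, with about 2 N sideways and the tool 0.3° off vertical. It touched 21 N briefly when the cap bottomed out.
- **Last picture:** the cap sits on its collar like the other three, and the capped posts in view stand as before. I did not re-measure the mould or the loose items after the lift. The top view was blocked by the arm at the post.

Two checks disagreed along the way:

- **Position:** the cameras differed by up to 3 mm, and the post as felt by the cap was about 2 mm from my camera estimate. I used the contact forces for the final centring.
- **Tilt:** the tool had tilted to about 1.5° during the first press attempts. I backed off and levelled it before and during the final seating.

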